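# Raise the curing hood's window to the set height

### The job

Open the small curing hood to its set height: with the fingers beneath the lip, push its sliding window up the sloping front until the lip is in line with the pointer clamped to the right-hand rail, then draw back so that the window stays there by itself. Only push: do not pinch the lip between the fingers, and leave the pointer and the things standing beside the hood where they are.

Things in the scene. Friction and masses are not known exactly. Their poses are not given: they have to be found in the camera images.
- hood: Grey bench hood, fixed, 190 deep, 240 wide, 204 high, turned by some degrees. Origin: centre of its underside; x to its back, y to its left, z up. Above a front kerb 35 high its face slopes back at 45 degrees to the roof (233 along the slope). Rails 16 wide at y = -112 and +112 stand 4 mm proud of the window and 9 of the plain plate below it.
- sash (a joint): Height of the window along the slope, m: 0 = shut, grows as it slides up and back, stop at 0.092. Counterweighted: it neither falls nor rises by itself and stays where it is left; sliding it takes about 3 to 4 N along the slope. It starts shut or up to 10 mm open.
- sash_lip (a point): Middle of the outer edge of the lip, the projecting middle part of the dark steel bar along the clear window's lower edge. Axes: z up along the slope (the window slides so), x square to the slope into the hood, y to the hood's left. Lip: 90 long in y, 26 out from the window, 12 thick. This point is 6 mm above its underside and 31 outside the plate below, of which 50 lie free under the shut lip.
- lip_under: Lower half of the lip, 90 long, 26 deep, 6 thick, with the underside against which to push. Origin on the window at the lip's middle, 30 mm along +x from point sash_lip; same axes.
- lip_top: Upper half of the lip, 86 long, 15 deep, 6 thick, set back 11 mm from the outer edge. Same origin and axes as lip_under. Touching it and the underside at once counts as pinching.
- index_tip (a point): Tip of the small dark steel pointer clamped tight on the right-hand rail, marking the set height; it points inward over the window, 43 mm to the right of the lip's end. Same axes as sash_lip: the window is at its set height when both points are equally far along z (up the slope). It stands 28 to 87 mm up the slope from where the shut lip is. Clamp 20 x 14 x 12 mm.
- lens_cleaner: White spray bottle, diameter 38, height 125, standing loose to the right of the hood. Origin: centre of its underside.
- jar_pads: Small jar with white cap, diameter 42, height 44, standing loose to the right of the hood's front. Origin: centre of its underside.
- tweezers: Steel tweezers, 122 x 12 x 8, lying loose farther right. Origin: centre of the underside.

How it is judged:
By the outcome, as a careful person would: the job done as asked, in the order asked, and still so for the second after the job is handed in, with the robot touching nothing.
It also fails if it takes over 35 s, if anything falls off the work surface, if the arm or the gripper's body presses on something with over 40 N, if the wrist force passes 120 N, or if a joint passes its speed limit or range.

### The arm

A 6-joint arm with a two-finger parallel gripper is mounted at the origin on a cart in front of the work surface, level with it; the furniture and walls round the work are solid. World frame = base frame: x ahead of the robot, y to its left, z up, the work surface at z = 0. Lengths are in mm, angles in rad, forces in N, time in s.
With the tool pointing down it reaches from about 300 to 775 mm from the base axis. Payload 14.6 kg.
Tool frame: the origin (TCP) lies on the centre line of the jaws, within the pads' length; the fingertips stand 19 mm ahead of it and the grasp point (between the pads) is the TCP (bot.tip_reach is the distance from the TCP to the fingertips, in mm); z points along the fingers, y is the line along which they close (so a half turn about z gives the same grasp; the last joint's range is limited). The gripper opens to 85 mm and grips with 20 to 120 N. Pads are 22 mm wide; open, the fingers measure 114 mm over their backs; the gripper's body (76 mm by 85 mm) begins 54 mm behind the grasp point. The pads swing forward as they close: fully open they stand 13 mm farther back than shut.
Start: joints at [1.132, 0.3, 1.521, -0, 1.321, -0.067], TCP at [199.808, 512.412, 250.281] pointing down, gripper open.
Joint ranges: [-3.03, 3.03], [-0.79, 2.21], [0.23, 2.52], [-1.04, 4.18], [0, 3.07], [-2.55, 2.55]. Speed limits (rad/s): [2.22, 2.22, 2.57, 3.14, 3.14, 3.14].

### API

Orientations are given as a unit quaternion [w, x, y, z].
In Python, from rig import bot gives the robot as it stands. Calls block until the motion is done:
- bot.move_to(position, orientation): joint-space move of the TCP to a pose.
- bot.servo_line(position, attitude=None, speed=150, until_force=None): straight line of the TCP; attitude=None keeps the orientation; speed is the mean speed in mm/s. With until_force (N) it stops when the force on the tool has changed by that much, and returns True; else False.
- bot.move_joints(angles): joint-space move.
- bot.move_gripper(opening, grip_force=None): finger opening in mm; grip_force is the grip in N (None keeps the last); returns when the fingers have stopped.
- bot.dwell(seconds).
- bot.ik(position, orientation): joint angles nearest the present ones, or None.
- bot.read_state(): the state.
- bot.read_camera(name): name is "scene" or "top"; returns a dict with "image" (480x640x3 uint8, blue, green, red), "depth" (480x640 float32, mm along the optical axis (not along the pixel's ray), 0 where there is no reading), "fovy" (degrees; the focal length in pixels is half the picture's height over the tangent of half this angle, whatever the lens; pixels are square), "cx", "cy" (the principal point, pixels), "eye" and "attitude" of the camera in the world. Camera axes: x right, y down, z forward; pixel columns grow to the right and rows downward; lengths in mm; the calibration is good to about 2 mm. A picture is of the moment at which its call begins.
A pose or a line that the arm cannot do raises bot.MotionError and nothing moves.
- bot.finish_job(): hands the job in; it is judged then, once.
The state is a dict: "clock": time; "joint_positions": joint angles; "qvel": joint speeds; "effort": joint torques, N m; "ee_pos": TCP position; "tool_rot": TCP orientation; "ft_force": force on the tool from outside, world axes, zero at the start; "moment": the same for the moment, N m; "grip_width": finger opening in mm; "grip_force": force on a finger pad.
Only numpy, scipy, OpenCV 4.12 (cv2) and the standard library are available. Lean on these libraries where they do the work, as an engineer would, in place of code of your own. Each camera call takes 0.05 s, during which the arm holds its last target. There are 200 camera calls.

## Working session

There is one attempt and no reset: what is moved stays moved. The work goes in short steps, each a Python script; the robot and the scene stay as the last script left them, time stands still between calls to the robot, and variables do not carry over. Pictures are saved under pics/ and viewed, at most 10 in all, crops included, and the job is handed in when it is done.

```bash
mkdir -p pics; cat > h.py <<'E'
import numpy as np,cv2
from rig import bot
from scipy.spatial.transform import Rotation as R
def rot(q): q=np.array(q);return R.from_quat(np.r_[q[1:],q[0]]).as_matrix() if q.size==4 else q
def quat(M): q=R.from_matrix(M).as_quat();return [q[3],*q[:3]]
def snap(n,name):
    c=bot.read_camera(n);cv2.imwrite(f'pics/{name}.png',c['image']);np.savez(f'pics/{name}.npz',**c);return c
def world(c,u,v,d=None):
    f=240/np.tan(np.radians(float(c['fovy']))/2)
    if d is None:d=c['depth'][int(v),int(u)]
    p=np.array([(u-c['cx'])/f,(v-c['cy'])/f,1])*d
    return rot(c['attitude'])@p+c['eye']
E
python3 - <<'E'
from h import *
for n in('scene','top'):
    c=snap(n,n);print(n,c['fovy'],c['cx'],c['cy'],c['eye'],c['attitude'])
print(bot.read_state())
E
```

```text
scene 50.682895146491695 318.3723766775641 240.77261777293887 [   1.8613399  -631.47598172  586.78319647] [-0.44529145  0.82893804 -0.30293634  0.1510193 ]
top 55.257979195892226 307.639874370515 233.86059367394273 [ 325.69965345 -109.07075122  936.63923646] [-0.05464845  0.71266129 -0.69829241  0.03892487]
{'clock': 0.1, 'joint_positions': array([ 1.13243104e+00,  3.00387701e-01,  1.52151527e+00, -1.67142024e-05,
        1.32066738e+00, -6.66032980e-02]), 'qvel': array([ 0.00107245, -0.00180087,  0.00075834, -0.00042544,  0.00250744,
        0.00015527]), 'effort': array([ 1.94637309e-03, -5.44368625e+01, -3.62374055e+01, -1.90267735e-05,
        3.08021670e-03, -2.90206719e-05]), 'ee_pos': array([199.72217177, 512.2607382 , 249.79488496]), 'tool_rot': array([-1.14280220e-04,  1.84810363e-01,  9.82774079e-01, -4.75372657e-04]), 'ft_force': array([ 0.80753543, -0.44661591, -0.85395636]), 'moment': array([-0.0459412 , -0.02074422, -0.04517907]), 'grip_force': 0.0, 'grip_width': 85.44250688187093}
```

View pics/scene.png

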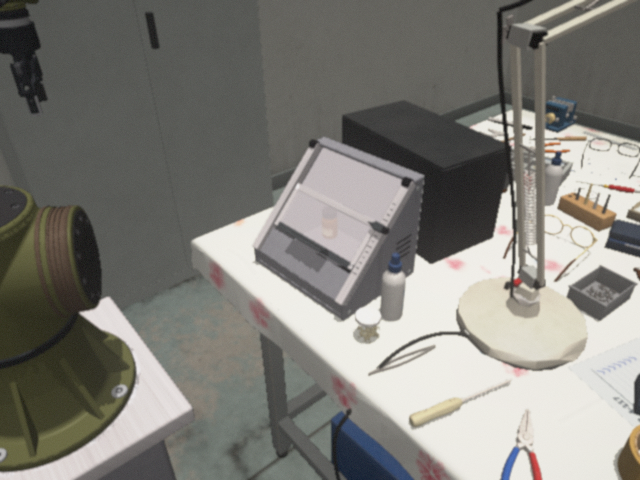

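View pics/top.png

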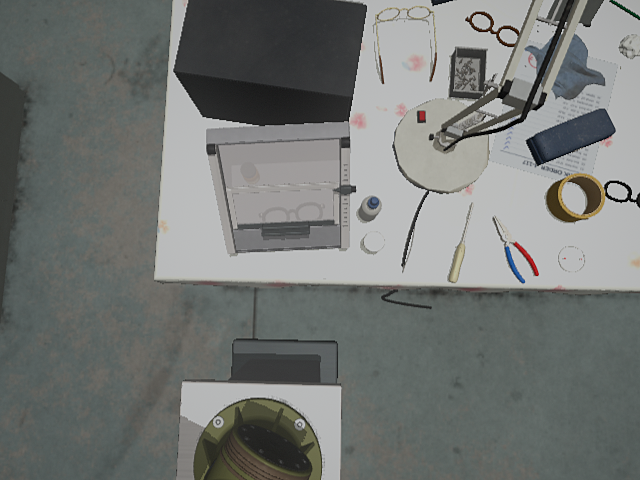

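The hood faces the robot. In the top picture the lip is near (286,231) and the pointer near (343,189); in the scene picture they are near (330,262) and (378,228). I'll enlarge both.

```bash
python3 - <<'E'
import cv2
a=cv2.imread('pics/top.png')[115:265,195:395];cv2.imwrite('pics/topc.png',cv2.resize(a,None,fx=4,fy=4,interpolation=cv2.INTER_CUBIC))
a=cv2.imread('pics/scene.png')[130:320,240:440];cv2.imwrite('pics/scenec.png',cv2.resize(a,(600,570),interpolation=cv2.INTER_CUBIC))
E
```

```text
(no output)
```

View pics/topc.png

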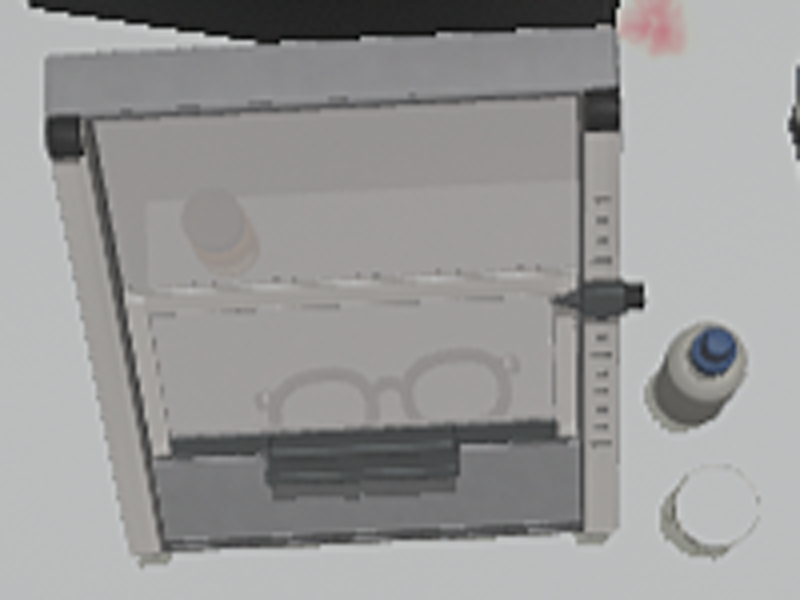

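View pics/scenec.png

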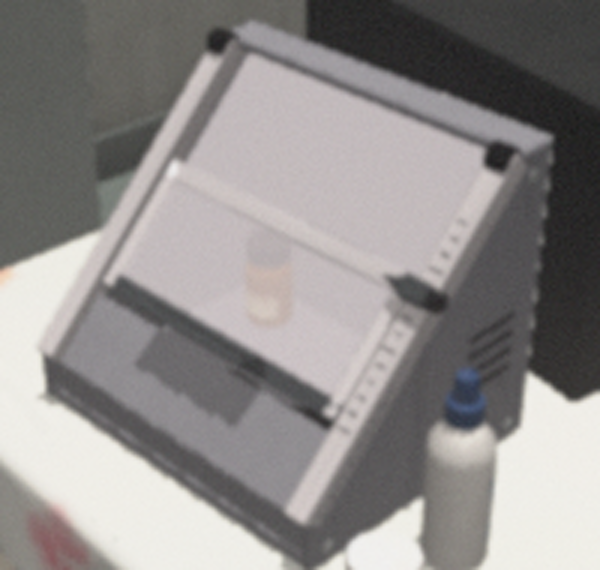

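In the top crop, the lip's outer edge runs from (272,492) to (457,486), the pointer tip is at (556,300), and the rail centres run (75,170)-(148,540) and (601,150)-(600,525). Next I'll turn these into 3D points.

```bash
cat > m.py <<'E'
from h import *
np.set_printoptions(precision=1,suppress=True)
c=np.load('pics/top.npz')
def W(x,y,med=1):
    u,v=195+(x+.5)/4-.5,115+(y+.5)/4-.5
    u0,v0=int(round(u)),int(round(v));d=np.median(c['depth'][v0-med:v0+med+1,u0-med:u0+med+1])
    return world(c,u,v,d)
LA,LB,RA,RB=[W(*p) for p in((75,180),(143,510),(601,150),(600,520))]
print('rails',LA,LB,RA,RB)
P=np.array([W(*p) for p in((75,180),(92,260),(112,360),(130,450),(143,510),(601,150),(601,230),(601,360),(600,430),(600,520))])
m=P.mean(0);n=np.linalg.svd(P-m)[2][2];n*=np.sign(n[2]);print('normal',n,'resid',(P-m)@n, 'offset',m@n)
y=(LA-RA)/1;print('spacing',np.linalg.norm(LB-RB))
yaw=np.arctan2(-n[1],-n[0]);print('yaw from normal',np.degrees(yaw))
for nm,A,B in(('L',LA,LB),('R',RA,RB)):
    d=A-B;print(nm,np.degrees(np.arctan2(d[1],d[0])),d/np.linalg.norm(d))
for nm,p in dict(lipL=(276,486),lipM=(365,488),lipR=(454,480),lipM2=(365,475),lipM3=(365,455),tip=(560,300),tip2=(575,299),clamp=(605,298),plate=(220,510),plate2=(520,500),roofL=(60,85),roofR=(600,45),roofM=(330,75),jar=(715,503),cap=(715,348)).items():
    print(nm,W(*p),W(*p,med=0))
E
python3 m.py
```

```text
rails [549.3  71.2 186.7] [423.3  60.6  60.3] [ 565.  -150.9  189.1] [ 424.3 -160.5   46. ]
normal [-0.7 -0.   0.7] resid [ 0.1 -0.9 -0.2  0.7  0.3  1.1 -0.6 -0.3 -0.1 -0.1] offset -259.6894202258892
spacing 221.5810778589811
yaw from normal 3.8034946432286807
L 4.824404155181127 [0.7 0.1 0.7]
R 3.900030362011053 [0.7 0.  0.7]
lipL [436.7  -2.9  56.5] [436.8  -2.8  56.1]
lipM [436.9 -45.9  54. ] [436.6 -46.1  56.2]
lipR [441.5 -89.1  55.2] [441.8 -89.1  52.3]
lipM2 [437.4 -48.9  97.5] [437.3 -49.   98.9]
lipM3 [447.2 -48.4  94.5] [447.3 -48.4  94.1]
tip [ 510.3 -136.1  145.9] [ 509.4 -136.   150.1]
tip2 [ 510.4 -142.6  148. ] [ 510.  -142.5  149.5]
clamp [ 510.5 -155.6  150.4] [ 510.3 -155.6  151.1]
plate [425.4  25.1  48.3] [425.5  25.2  47.6]
plate2 [ 433.5 -121.4   44.9] [ 433.5 -121.4   44.9]
roofL [585.   75.5 203.5] [585.   75.5 203.5]
roofR [ 605.2 -149.2  204.4] [ 605.2 -149.2  204.4]
roofM [590.7 -37.3 204.1] [590.7 -37.3 204.1]
jar [ 434.  -216.6   44.1] [ 434.  -216.7   43.8]
cap [ 494.4 -206.7  124.8] [ 494.7 -206.9  123.4]
```

```bash
cat >> h.py <<'E'
psi=np.radians(4.2)
s=np.array([np.cos(psi),np.sin(psi),1])/2**.5; n=np.array([-np.cos(psi),-np.sin(psi),1])/2**.5; yh=np.array([-np.sin(psi),np.cos(psi),0])
F=np.array([n,yh,s])   # proud, left, up-slope
E
cat > m2.py <<'E'
from m import *
from h import *
print('F rails',[F@p for p in(LA,LB,RA,RB)])
print('rail n',np.mean((P@F.T)[:,0]))
for u in(275,286,297):
  print(u)
  for v in range(222,240): print(v,F@world(c,u,v),c['image'][v,u])
print('tip')
for v in (188,189,190,191):
  for u in range(330,340): print(v,u,F@world(c,u,v),c['image'][v,u].mean().round())
E
python3 m2.py | sed -n '/F rails/,$p'
python3 - <<'E'
from h import *
for sg in(1,-1):
    M=np.column_stack([np.cross(sg*yh,-n),sg*yh,-n])
    for p in([-170,-80,360],[-235,-80,350],[-235,-80,450]):
        print(sg,F.T@np.array(p),bot.ik(F.T@np.array(p),quat(M)))
E
```

```text
F rails [array([-259. ,   30.8,  523.1]), array([-259.1,   29.4,  344.3]), array([-256.9, -191.9,  524.4]), array([-258.4, -191.2,  323.5])]
rail n -258.6572443014344
275
222 [-262.8  -60.6  383.6] [114 114 115]
223 [-257.5  -60.9  385.1] [69 68 66]
224 [-256.1  -60.8  383.8] [72 72 70]
225 [-254.3  -60.8  382.8] [75 76 73]
226 [-248.4  -61.2  384.8] [74 73 72]
227 [-248.9  -60.9  382.1] [96 94 92]
228 [-246.9  -60.9  381.3] [87 87 84]
229 [-250.2  -60.3  376.5] [69 68 66]
230 [-244.3  -60.7  378.6] [72 72 70]
231 [-243.7  -60.6  376.8] [75 76 73]
232 [-239.1  -60.8  377.9] [70 71 69]
233 [-236.5  -60.9  377.5] [97 97 94]
234 [-236.4  -60.7  375.3] [87 88 85]
235 [-235.2  -60.6  373.9] [74 74 73]
236 [-266.6  -57.   347.5] [88 88 87]
237 [-266.9  -56.7  344.9] [93 93 93]
238 [-265.4  -56.7  343.6] [89 88 88]
239 [-266.3  -56.4  340.4] [112 111 111]
286
222 [-260.3  -81.4  384. ] [91 90 88]
223 [-256.2  -81.5  384.7] [73 73 70]
224 [-254.4  -81.5  383.7] [72 74 71]
225 [-252.1  -81.4  383. ] [74 74 72]
226 [-246.7  -81.7  384.7] [94 93 89]
227 [-247.6  -81.4  381.7] [91 90 87]
228 [-2
[... 2472 characters left out ...]
263.4 -176.4  444.3] 97.0
191 337 [-247.8 -177.1  454.1] 71.0
191 338 [-248.5 -178.9  453.5] 61.0
191 339 [-247.5 -180.6  454. ] 66.0
1 [379.61920558 -52.33792849 134.35028843] None
1 [418.40563622 -49.48963107  81.31727984] [-0.36970804  0.14061553  2.4378298   2.06343907  0.35119362  2.29855888]
1 [488.9264192  -44.31090848 152.02795796] None
-1 [379.61920558 -52.33792849 134.35028843] [-0.44292418 -0.13850165  2.50158322  1.40412918  0.36177467 -0.20368331]
-1 [418.40563622 -49.48963107  81.31727984] [-0.36970804  0.14061553  2.4378298   2.06343907  0.35119362 -0.84303377]
-1 [488.9264192  -44.31090848 152.02795796] [-0.27792869  0.07140487  2.24163652  1.28185068  0.25661247  0.04463941]
```

```bash
cat >> h.py <<'E'
M=np.column_stack([np.cross(-yh,-n),-yh,-n]); Q=quat(M)
T=lambda a,b,d: F.T@np.array([a,b,d])
E
python3 - <<'E'
from h import *
Y=-80.5
for p in((-175,Y,349),(-241.5,Y,349),(-241.5,Y,440),(-160,Y,430)): print(p,np.round(bot.ik(T(*p),Q),2) if bot.ik(T(*p),Q) is not None else None)
q=bot.ik(T(-175,Y,349),Q)
bot.move_gripper(0)
q1=np.array(q);q1[0]=1.13
bot.move_joints(q1); bot.move_joints(q)
st=bot.read_state();print(st['clock'],F@st['ee_pos'],st['grip_width'],st['ft_force'])
snap('scene','s2')
E
```

```text
(-175, -80.5, 349) [-0.45 -0.11  2.52  1.52  0.36 -0.34]
(-241.5, -80.5, 349) [-0.37  0.17  2.43  2.11  0.36 -0.89]
(-241.5, -80.5, 440) [-0.28  0.1   2.25  1.42  0.25 -0.1 ]
(-160, -80.5, 430) [-0.37 -0.18  2.36  0.94  0.38  0.35]
4.175 [-175.07216023  -80.01667411  349.04490562] 0.25036480638958647 [ 0.28970707  0.11332501 -0.08098037]
```

View pics/s2.png

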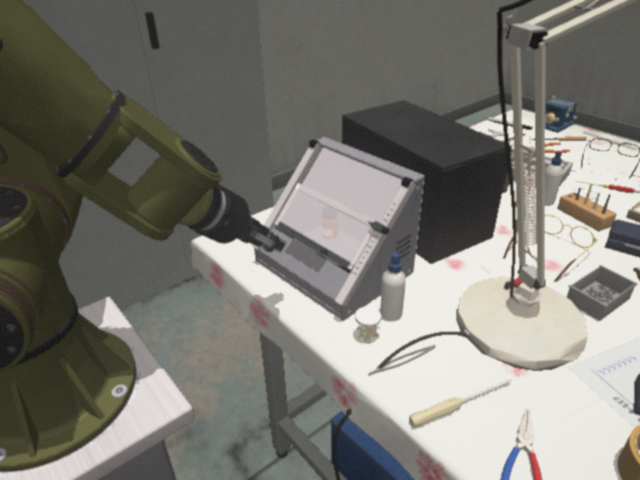

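The closed fingers point square at the slope, with the tips near (283,245), just outside and below the lip. Now I'll insert them under the lip and push most of the way.

```bash
python3 - <<'E'
from h import *
np.set_printoptions(precision=1,suppress=True)
Y=-80.5
print(bot.servo_line(T(-241.5,Y,349),Q,speed=60,until_force=8))
def rep():
    st=bot.read_state();print(round(st['clock'],2),F@st['ee_pos'],F@st['ft_force'])
rep()
print(bot.servo_line(T(-241.5,Y,370),Q,speed=15,until_force=2.5));rep()
print(bot.servo_line(T(-241.5,Y,428),Q,speed=25,until_force=25));rep()
snap('scene','s3');snap('top','t3')
a=cv2.imread('pics/s3.png')[130:320,240:440];a=cv2.resize(a,(400,380),interpolation=cv2.INTER_CUBIC)
b=cv2.imread('pics/t3.png')[120:260,200:400-40];b=cv2.resize(b,None,fx=2.5,fy=2.5,interpolation=cv2.INTER_CUBIC)
o=np.zeros((380,800,3),np.uint8);o[:,:400]=a;o[:b.shape[0],400:]=b;cv2.imwrite('pics/c3.png',o)
E
```

```text
False
5.48 [-241.3  -80.5  349. ] [ 0.  -0.2  0.3]
True
6.35 [-241.5  -80.4  361.3] [ 0.3  0.1 -1.2]
False
9.18 [-241.5  -80.5  428. ] [-0.4 -2.  -2.5]
```

View pics/c3.png

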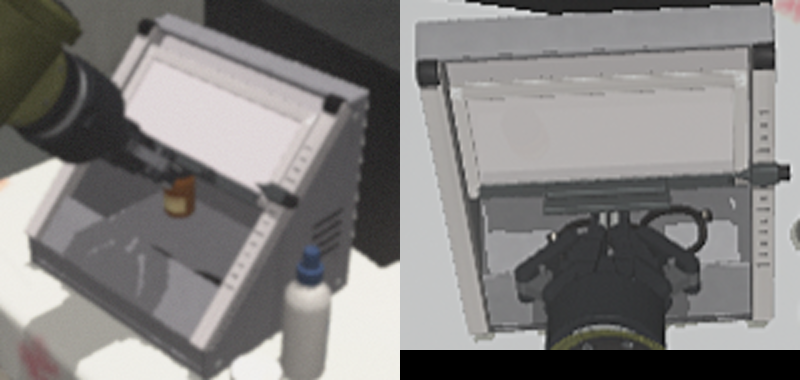

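The window has gone up and the lip is now visible on both sides of the fingers (right panel (545-590,195) and (635-668,195)), with the tip at (740,175). I'll measure the gap between lip and tip.

```bash
python3 - <<'E'
from h import *
np.set_printoptions(precision=1,suppress=True)
c=np.load('pics/t3.npz')
for u in(260,265,270,298,303):
  print(u)
  for v in range(196,210):
    p=F@world(c,u,v)
    if -240<p[0]<-233: print(v,p)
print('tip')
for n_ in(-250,):
  for v in range(187,193):
    print(v,[(u,int(c['image'][v,u].mean()),(F@world(c,u,v)).round().tolist()) for u in range(331,338)])
b=c['image'][180:215,250:350];cv2.imwrite('pics/c4.png',cv2.resize(b,None,fx=8,fy=8,interpolation=cv2.INTER_CUBIC))
# predicted pixel of tip-level on the lip plane etc.
def px(p):
    q=rot(c['attitude']).T@(p-c['eye']);f=240/np.tan(np.radians(float(c['fovy']))/2);return q[:2]/q[2]*f+[c['cx'],c['cy']]
for s_ in(439,445,455.7): print(s_,px(T(-236.7,-50,s_)),px(T(-236.7,-118,s_)),px(T(-249,-169,s_)))
E
```

```text
260
202 [-239.2  -40.8  445.5]
203 [-236.5  -40.9  445.2]
204 [-237.9  -40.5  442.1]
205 [-236.9  -40.4  440.7]
265
202 [-238.1  -49.7  445.6]
203 [-235.2  -49.8  445.5]
204 [-237.   -49.3  442.2]
205 [-236.8  -49.1  440.2]
270
202 [-236.9  -58.5  445.8]
203 [-236.3  -58.4  444.2]
204 [-236.8  -58.1  441.7]
298
200 [-237.8 -107.8  446.3]
201 [-237.1 -107.7  444.6]
202 [-236.9 -107.6  442.7]
203 [-238.8 -107.4  439.3]
303
200 [-238.9 -116.6  445. ]
201 [-237.4 -116.5  443.9]
202 [-238.7 -116.3  440.9]
203 [-235.3 -116.3  441. ]
tip
187 [(331, 166, [-263.0, -167.0, 454.0]), (332, 167, [-263.0, -169.0, 454.0]), (333, 152, [-260.0, -171.0, 455.0]), (334, 171, [-260.0, -173.0, 455.0]), (335, 176, [-264.0, -175.0, 452.0]), (336, 180, [-261.0, -176.0, 455.0]), (337, 147, [-261.0, -178.0, 454.0])]
188 [(331, 151, [-263.0, -167.0, 451.0]), (332, 151, [-263.0, -169.0, 451.0]), (333, 137, [-265.0, -171.0, 450.0]), (334, 136, [-264.0, -173.0, 450.0]), (335, 150, [-250.0, -174.0, 459.0]), (336, 133, [-252.0, -176.0, 458.0]), (337, 95, [-251.0, -177.0, 458.0])]
189 [(331, 104, [-262.0, -167.0, 450
[... 442 characters left out ...]
]), (337, 81, [-249.0, -177.0, 456.0])]
191 [(331, 68, [-261.0, -167.0, 446.0]), (332, 63, [-263.0, -169.0, 445.0]), (333, 58, [-262.0, -171.0, 446.0]), (334, 121, [-263.0, -173.0, 445.0]), (335, 101, [-264.0, -175.0, 444.0]), (336, 104, [-261.0, -176.0, 446.0]), (337, 76, [-248.0, -177.0, 454.0])]
192 [(331, 64, [-263.0, -167.0, 443.0]), (332, 61, [-262.0, -169.0, 444.0]), (333, 57, [-264.0, -171.0, 442.0]), (334, 137, [-261.0, -173.0, 444.0]), (335, 133, [-261.0, -174.0, 444.0]), (336, 134, [-262.0, -176.0, 443.0]), (337, 124, [-262.0, -178.0, 443.0])]
439 [265.6 205.6] [304.  203.5] [332.5 198.1]
445 [265.2 202.7] [303.8 200.6] [332.4 195.2]
455.7 [264.5 197.6] [303.5 195.5] [332.3 190.1]
```

View pics/c4.png

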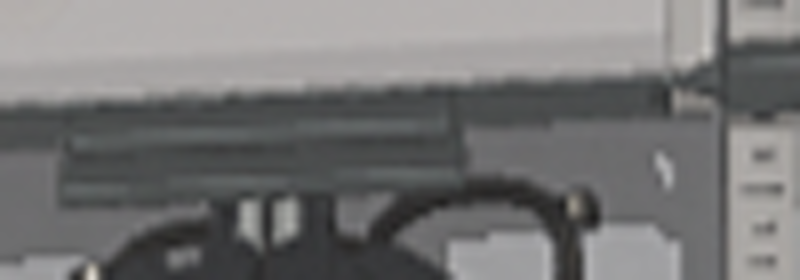

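```bash
python3 - <<'E'
from h import *
np.set_printoptions(precision=1,suppress=True)
Y=-80.5
def rep():
    st=bot.read_state();print(round(st['clock'],2),F@st['ee_pos'],F@st['ft_force'])
bot.servo_line(T(-241.5,Y,438.7),Q,speed=10);bot.dwell(.2);rep()
bot.servo_line(T(-241.5,Y,424),Q,speed=40);rep()
bot.servo_line(T(-165,Y,415),Q,speed=80);rep()
c=snap('top','t5')
for u in(258,265,272,279,286,293,300):
  print(u,[(v,(F@world(c,u,v))[2].round(1)) for v in range(188,208) if -240<(F@world(c,u,v))[0]<-233])
for v in(188,189,190,191): print(v,[(u,(F@world(c,u,v))[[0,2]].round(1).tolist()) for u in range(332,336)])
b=c['image'][175:215,250:350];cv2.imwrite('pics/c5.png',cv2.resize(b,None,fx=8,fy=8,interpolation=cv2.INTER_CUBIC))
E
```

```text
10.7 [-241.5  -80.5  438.7] [-0.5 -1.7 -1.1]
11.22 [-241.5  -80.5  424.4] [ 0.1 -0.2 -0.1]
12.33 [-165.2  -80.5  415. ] [-0.2 -0.4  1.3]
258 [(197, np.float64(456.3)), (198, np.float64(456.0)), (199, np.float64(454.3)), (200, np.float64(452.6))]
265 [(197, np.float64(455.1)), (198, np.float64(455.1)), (199, np.float64(453.9))]
272 [(197, np.float64(454.9)), (198, np.float64(453.1)), (199, np.float64(452.3))]
279 [(196, np.float64(457.5)), (197, np.float64(454.5)), (198, np.float64(454.9)), (199, np.float64(451.0))]
286 [(196, np.float64(456.5)), (197, np.float64(454.9)), (198, np.float64(452.2))]
293 [(195, np.float64(456.4)), (196, np.float64(456.4)), (197, np.float64(453.4)), (198, np.float64(451.3))]
300 [(195, np.float64(456.5)), (196, np.float64(455.8)), (197, np.float64(453.4)), (198, np.float64(451.4))]
188 [(332, [-261.8, 452.1]), (333, [438.3, 886.3]), (334, [-263.6, 450.8]), (335, [-251.6, 458.1])]
189 [(332, [-255.6, 453.9]), (333, [-251.4, 456.4]), (334, [-248.9, 457.8]), (335, [-248.6, 457.9])]
190 [(332, [-365.7, 382.9]), (333, [-248.9, 455.9]), (334, [-250.1, 455.0]), (335, [-249.4, 455.3])]
191 [(332, [-365.3, 380.7]), (333, [-365.4, 380.5]), (334, [-364.1, 381.2]), (335, [-363.3, 381.6])]
```

View pics/c5.png

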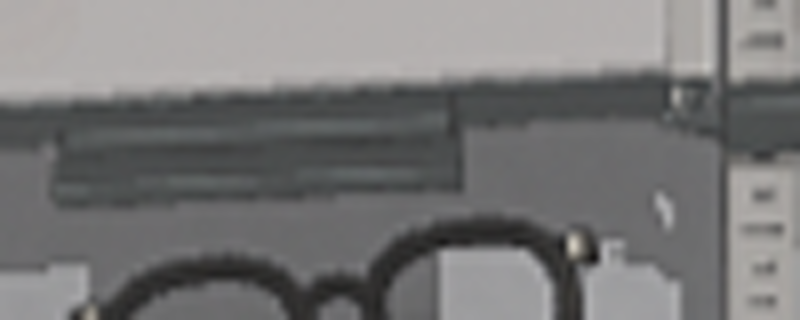

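The lip's outer edge is at about 456 mm up the slope and the pointer tip (crop (670,120)) is at about 456 mm. They line up within about 1 mm with the fingers clear, so I'm handing in.

```bash
python3 -c "
from rig import bot
print(bot.finish_job())"
```

```text
the job is handed in; nothing more can be done
None
```

The job is handed in: I pushed the window up with closed fingers beneath the lip until the lip measured in line with the pointer to about 1 mm. The fingers are drawn back clear, the window stayed in place by itself, and the run took about 12 s.

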